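# Seat a filter block in a corner fixture and hold it

### The arm

A 6-joint arm with a two-finger parallel gripper is mounted at the origin on a cart in front of the work surface, level with it; the furniture and walls round the work are solid. World frame = base frame: x ahead of the robot, y to its left, z up, the work surface at z = 0. Lengths are in mm, angles in rad, forces in N, time in s.
With the tool pointing down it reaches from about 400 to 825 mm from the base axis. Payload 7 kg.
Tool frame: the origin (TCP) lies at the very end of the fingers, on their centre line; the grasp point (between the pads) lies 19 mm behind it; z points along the fingers, y is the line along which they close (so a half turn about z gives the same grasp; the last joint's range is limited). The gripper opens to 88 mm and grips with 3 to 60 N. Pads are 19 mm wide; open, the fingers measure 130 mm over their backs; the gripper's body (78 mm by 193 mm) begins 47 mm behind the grasp point.
Start: joints at [0.288, 0.359, 0.012, 0, -1.224, -0.288], TCP at [674.978, -0.019, 189.661] pointing down, gripper open.
Joint ranges: [-3.07, 3.07], [-1.43, 2.12], [-1.02, 1.25], [-3.03, 1.67], [-3.05, -0], [-3.03, 3.03]. Speed limits (rad/s): [2.39, 2.39, 3.01, 3.14, 3.14, 3.14].

### API

Orientations are given as a unit quaternion [x, y, z, w].
In Python, from plant import bot gives the robot as it stands. Calls block until the motion is done:
- bot.move_ptp(position, orientation): joint-space move of the TCP to a pose.
- bot.line_to(position, velocity=150, ori=None): straight line of the TCP; ori=None keeps the orientation; velocity is the mean speed in mm/s.
- bot.move_joints(angles): joint-space move.
- bot.move_gripper(opening, force=None): finger opening in mm; force is the grip in N (None keeps the last); returns when the fingers have stopped.
- bot.pause(seconds).
- bot.solve_ik(position, orientation): joint angles nearest the present ones, or None.
- bot.read_state(): the state.
- bot.camera(name): name is "scene" or "side" or "wrist"; returns the picture (480x640x3 uint8, red, green, blue); there is no depth.
- bot.get_calibration(name): a dict with "fx", "fy", "cx", "cy" (pixels), "view" (4x4, takes a point from world to camera coordinates); the wrist camera has in their place "T_tool_cam" (4x4, takes a point from camera to tool coordinates, whose origin is the TCP and whose axes are the flange's). Camera axes: x right, y up, looking along -z (the intrinsics and any distortion apply to the point x, -y, -z); pixel columns grow to the right and rows downward; lengths in mm; the calibration is good to about 2 mm. The wrist camera is an equidistant fisheye: a pixel r from the principal point sees the ray r / f radians off the axis. A picture is of the moment at which its call begins: read the wrist's pose just before it. get_calibration takes no time and is no camera call.
A pose or a line that the arm cannot do raises bot.Unreachable and nothing moves.
- bot.close_job(): hands the job in; it is judged then, once.
The state is a dict: "t": time; "joint_pos": joint angles; "qvel": joint speeds; "tau": joint torques, N m; "tcp_pos": TCP position; "eef_rot": TCP orientation; "contact_force": force on the tool from outside, world axes, zero at the start; "moment": the same for the moment, N m; "width": finger opening in mm; "finger_force": force on a finger pad.
Only numpy, scipy, OpenCV 4.12 (cv2) and the standard library are available. Lean on these libraries where they do the work, as an engineer would, in place of code of your own. Each camera call takes 0.05 s, during which the arm holds its last target. There are 200 camera calls.

### The job

Pick up the aluminium filter block and set it flat on the fixture's plate against the long side fence, its plain end (without connectors) towards the end stop but still at least 60 mm short of it. Slide it along, kept pressed against the side fence, until the plain end meets the end stop. Finish while still gripping it and pressing it into the corner, squarely against both bars at once and flat on the plate, and leave the other things where they are.

Things in the scene. Friction and masses are not known exactly. Their poses are not given: they have to be found in the camera images.
- filter_block: Loose aluminium block, 90 long (own x), 50 wide (own y), 46 mm high; tuning screws 4 mm proud on top; about 0.25-0.5 kg. Origin: centre of underside. +x end plain; -x end has two brass connectors 12 mm long. Starts upright on the worktop right of the fixture, plain end roughly away from the robot. Grip across the 50 mm width, in the upper half: the fingertips must clear the fence.
- block_end (a point): Middle of the lower edge of the block's plain end face (45 mm from the block's origin along its +x); same axes as the block.
- fixture: Fixed aluminium plate, ground and waxed (friction about 0.2, bars too), 220 (own x) x 150 (own y) x 10 mm, upper face at z = 0.010, with two low dark steel bars on it that form an inside corner at its far left. Origin: centre of the plate's underside. +x points roughly away from the robot, +y roughly to the robot's left. Open at its near (-x) and right (-y) edges.
- side_fence: Rigid long bar along the fixture's left (+y) edge, 180 mm long, 16 wide, 10 high above the plate (top at z = 0.020). Its inner face, looking to -y, lies at y = +0.050 in the fixture's frame, from x = -0.100 to +0.080. Origin and axes are those of the fixture.
- end_stop: Rigid short bar across the fixture's far (+x) end, 93 mm long, 16 wide, 10 high above the plate. Its inner face, looking to -x, lies at x = +0.085 in the fixture's frame, from y = -0.050 to +0.043. Origin and axes are those of the fixture.
- fixture_corner (a point): Point on the plate's upper face where the planes of the two inner faces cross: (+0.085, +0.050, +0.010) in the fixture's frame; same axes as the fixture. With the block seated, block_end lies 25 mm from it along -y and the block's axes are parallel to the fixture's.
- power_sensor: Loose white instrument sensor, box body with connectors at the ends, 36x146x36 mm, a bystander at the right rear. Origin: centre of the underside.
- torque_wrench: Loose slim metal torque wrench, 20x139x14 mm, a bystander behind the block. Origin: centre of the underside.
- side_cutters: Loose side cutters, 54x134x16 mm, a bystander at the left. Origin: centre of the underside.
Mind the look-alikes: they are no part of the job. Leave any orange look-alike of the filter_block alone.

How it is judged (in metres and radians):
On the way, in this order (a step that is already met when the one before it is completed fails the run):
1. the gripped block lies flat and square on the plate, pressed on the side fence, its plain end still more than 45 mm short of the end stop (z of filter_block in the frame of fixture between 0.0075 and 0.0125 m and angle between the x axis of filter_block and the x axis of fixture, either way round below 0.035 rad and contact force between filter_block and side_fence above 1 N and contact force between the fingers and filter_block above 3 N and y of block_end in the frame of fixture_corner between -0.0275 and -0.0225 m and x of block_end in the frame of fixture_corner between -0.2 and -0.045 m), for 0.1 s.
2. sliding on, the block is still against the side fence with 10 to 35 mm to go (z of filter_block in the frame of fixture between 0.0075 and 0.0125 m and angle between the x axis of filter_block and the x axis of fixture, either way round below 0.035 rad and contact force between filter_block and side_fence above 1 N and contact force between the fingers and filter_block above 3 N and y of block_end in the frame of fixture_corner between -0.0275 and -0.0225 m and x of block_end in the frame of fixture_corner between -0.035 and -0.01 m), for 0.1 s.
3. the block is gripped and pressed on both fences at once (z of filter_block in the frame of fixture between 0.0075 and 0.0125 m and angle between the x axis of filter_block and the x axis of fixture, either way round below 0.035 rad and contact force between filter_block and side_fence above 1 N and contact force between filter_block and end_stop above 1 N and contact force between the fingers and filter_block above 3 N and x of block_end in the frame of fixture_corner between -0.0025 and 0.0025 m and y of block_end in the frame of fixture_corner between -0.0275 and -0.0225 m), for 0.2 s.
At the end, for the whole second after the job is handed in: Block still gripped (over 3 N), flat on the plate (within 2.5 mm, tilt under 0.04 rad), square to the fixture within 0.035 rad, in the corner within 2.5 mm both ways, pressing on side fence and end stop with over 1 N each, at rest, through the last second (all of step 3 and linear speed of filter_block below 0.02 m/s and angle between filter_block's own z axis and vertical below 0.04 rad); the arm keeps its last pose, push and grip.
It fails at once if another thing on the bench was shifted by more than 30 mm (distance of any of power_sensor, torque_wrench, side_cutters from where it was at the start of the episode above 0.03 m).
It also fails if it takes over 58 s, if anything falls off the work surface, if the arm or the gripper's body presses on something with over 40 N, if the wrist force passes 120 N, or if a joint passes its speed limit or range.

## Working session

There is one attempt and no reset: what is moved stays moved. The work goes in short steps, each a Python script; the robot and the scene stay as the last script left them, time stands still between calls to the robot, and variables do not carry over. Pictures are saved under pics/ and viewed, at most 10 in all, crops included, and the job is handed in when it is done.

```bash
mkdir -p pics; ls; python3 - <<'E'
from plant import bot
import cv2,numpy as np
s=bot.read_state();print(s)
for n in("scene","side","wrist"):
    cv2.imwrite(f"pics/{n}0.png",bot.camera(n)[:,:,::-1]);print(n,bot.get_calibration(n))
E
```

```text
pics
{'t': 0.0, 'joint_pos': array([ 2.88104271e-01,  3.59381484e-01,  1.10375973e-02, -3.44851541e-04,
       -1.22412635e+00, -2.88080977e-01]), 'qvel': array([ 0.0002849 ,  0.0006652 , -0.00138317,  0.00017323, -0.00032195,
       -0.00071265]), 'tau': array([-8.00930356e-04, -5.82726967e+01,  2.93058443e+01,  6.99745238e+00,
        6.93249181e-03, -2.06530804e-04]), 'tcp_pos': array([ 6.74426609e+02, -3.87030754e-02,  1.88717956e+02]), 'eef_rot': array([-7.07073238e-01,  7.07139809e-01,  5.41759620e-04, -6.58236873e-04]), 'contact_force': array([ 0.56339623, -0.05969795,  0.2483707 ]), 'moment': array([0.00708646, 0.01902151, 0.01451523]), 'finger_force': 0.0, 'width': 87.58778692741004}
scene {'fx': 512.1156940930276, 'fy': 512.1156940930276, 'cx': 327.2006862282738, 'cy': 241.38808094862986, 'view': array([[ 7.90445679e-01, -6.12305498e-01, -1.66614761e-02,
        -4.20919984e+02],
       [ 4.35189547e-01,  5.42243184e-01,  7.18736661e-01,
        -3.10401529e+02],
       [-4.31051837e-01, -5.75373188e-01,  6.95082735e-01,
        -8.14678256e+02],
       [ 0.00000000e+00,  0
[... 283 characters left out ...]
1, -2.77804778e-01,  8.76299924e-01,
        -2.51979869e+02],
       [-7.15927847e-01,  5.05320566e-01,  4.81765963e-01,
        -1.04022863e+03],
       [ 0.00000000e+00,  0.00000000e+00,  0.00000000e+00,
         1.00000000e+00]])}
wrist {'fx': 371.64829954431775, 'fy': 371.64829954431775, 'cx': 320.3115790372617, 'cy': 245.57867182269544, 'T_tool_cam': array([[ 1.59644680e-03,  9.63799751e-01,  2.66622376e-01,
         7.22144521e+01],
       [ 9.99998166e-01, -1.25653380e-03, -1.44547848e-03,
         2.97215038e-01],
       [-1.05813177e-03,  2.66624195e-01, -9.63799989e-01,
        -1.94947556e+02],
       [ 0.00000000e+00,  0.00000000e+00,  0.00000000e+00,
         1.00000000e+00]])}
```

View pics/scene0.png

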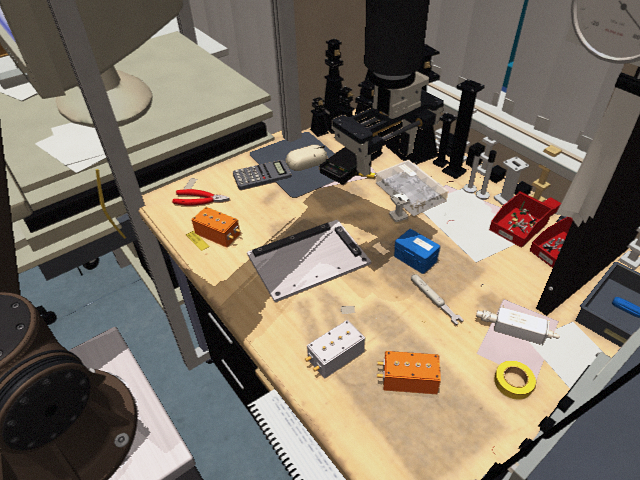

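View pics/wrist0.png

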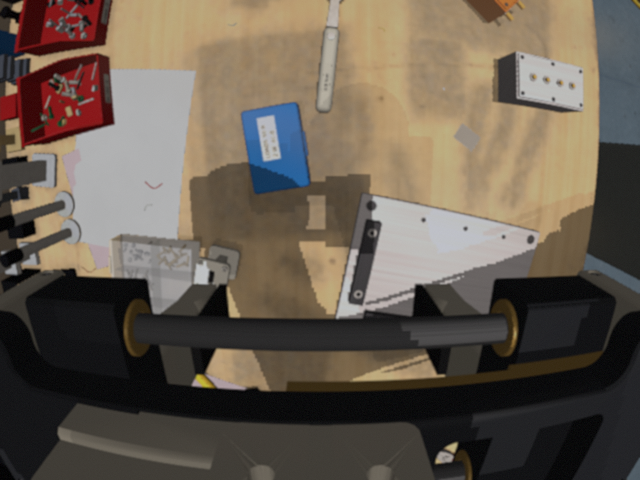

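Scene: silver block at about (337,348), fixture at (308,262), cutters (200,198), wrench (437,298), sensor (517,325). In the wrist view the block is at (540,82) and the plate at (440,255), partly hidden by the gripper. I'll get rough positions first, then look from a better pose.

```bash
cat > h.py <<'E'
import numpy as np, cv2
from plant import bot
from scipy.spatial.transform import Rotation as R
def down(yaw):
    "tool z down, tool x axis at world angle yaw"
    x=np.array([np.cos(yaw),np.sin(yaw),0]);z=np.array([0,0,-1.]);return R.from_matrix(np.c_[x,np.cross(z,x),z]).as_quat()
def shot(n):
    s=bot.read_state();im=bot.camera(n);return im[:,:,::-1].copy(),s
def ray(n,p,s=None):
    c=bot.get_calibration(n);u=(p[0]-c['cx'])/c['fx'];v=(p[1]-c['cy'])/c['fy']
    if n=='wrist':
        r=np.hypot(u,v);k=np.sin(r)/r if r>1e-9 else 1
        d=np.array([u*k,-v*k,-np.cos(r)]);T=np.array(c['T_tool_cam']);W=R.from_quat(s['eef_rot']).as_matrix()
        return W@T[:3,3]+s['tcp_pos'],W@T[:3,:3]@d
    V=np.array(c['view']);return -V[:3,:3].T@V[:3,3],V[:3,:3].T@np.array([u,-v,-1])
def onz(n,p,z,s=None):
    o,d=ray(n,p,s);return o+d*(z-o[2])/d[2]
E
python3 - <<'E'
from h import *
np.set_printoptions(precision=1,suppress=True)
s=bot.read_state()
print('scene plate',[onz('scene',p,10) for p in[(249,252),(274,297),(367,264),(332,223)]])
print('wrist plate',[onz('wrist',p,10,s) for p in[(538,232),(364,195)]])
print('block top wrist',[onz('wrist',p,46,s) for p in[(512,52),(583,64),(583,109),(514,97)]])
print('block top scene',[onz('scene',p,46) for p in[(307,343),(346,322),(365,338),(324,361)]])
print('wrench',onz('wrist',(325,70),10,s),'blue',onz('wrist',(275,150),30,s))
E
```

```text
scene plate [array([445.6, 159.8,  10. ]), array([418.7,  22.7,  10. ]), array([618.7, -23.7,  10. ]), array([640.5, 121.5,  10. ])]
wrist plate [array([418.6,  14.5,  10. ]), array([629.2, -22.2,  10. ])]
block top wrist [array([ 484.9, -176.9,   46. ]), array([ 390.5, -182.3,   46. ]), array([ 391.9, -131.1,   46. ]), array([ 483.8, -130.2,   46. ])]
block top scene [array([ 392.4, -125.4,   46. ]), array([ 473.1, -132.5,   46. ]), array([ 477.1, -179.4,   46. ]), array([ 393.5, -172. ,   46. ])]
wrench [ 669.2 -149.1   10. ] blue [716.6 -68.1  30. ]
```

Wrist and scene agree within about 10 mm: the block is near (437,-155), the fixture near (530,70) at yaw about -0.2. Now near views of both.

```bash
python3 - <<'E'
from h import *
import pickle
q=down(-np.pi/2)
for n,p in(('fix',[530,160,190]),('blk',[445,-60,190])):
    bot.move_ptp(p,q);bot.pause(.3);im,s=shot('wrist');cv2.imwrite(f'pics/{n}.png',im);pickle.dump(s,open(n+'.pkl','wb'));print(s['t'],s['tcp_pos'],s['eef_rot'])
E
```

```text
1.3167 [530.4588832  159.30234948 189.63129671] [-7.06614587e-01  7.07598550e-01  3.40747252e-05 -3.40649560e-04]
2.6 [445.36508108 -59.32791846 189.77097452] [ 7.07514430e-01 -7.06698845e-01 -1.26598628e-04  2.40869640e-04]
```

View pics/fix.png

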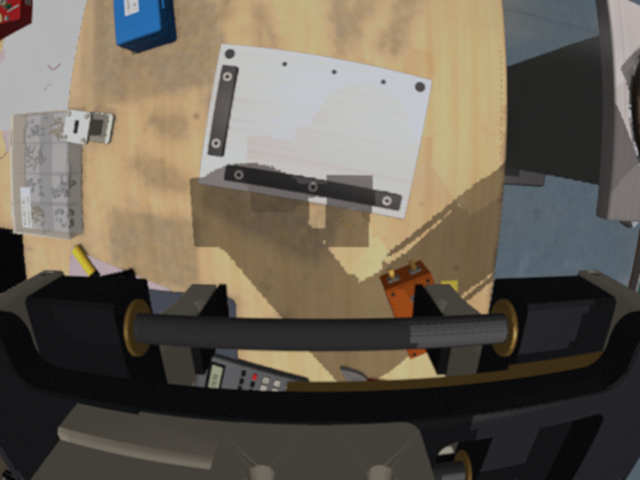

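View pics/blk.png

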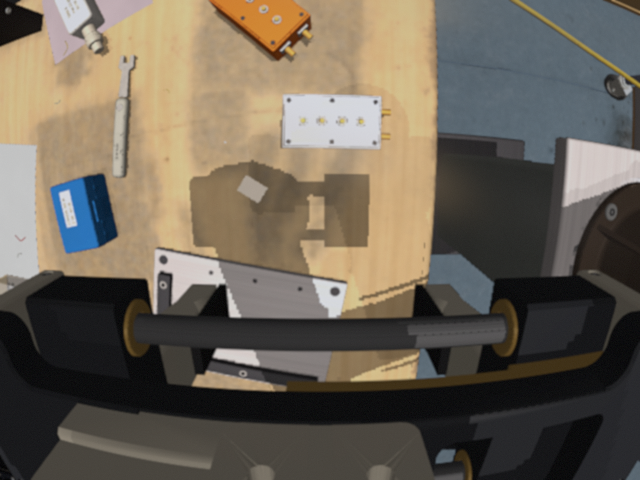

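```bash
cat > fit.py <<'E'
from h import *
def refine(im,pts,w=4):
    g=cv2.cvtColor(im,cv2.COLOR_BGR2GRAY);return cv2.cornerSubPix(g,np.float32(pts).reshape(-1,1,2),(w,w),(-1,-1),(3,50,.01)).reshape(-1,2)
def fit(m,w):
    "rigid 2D m->w: yaw,t,residuals"
    m=np.array(m,float);w=np.array(w)[:,:2];mc,wc=m.mean(0),w.mean(0);a,b=m-mc,w-wc
    y=np.arctan2((a[:,0]*b[:,1]-a[:,1]*b[:,0]).sum(),(a*b).sum());c,s=np.cos(y),np.sin(y);Q=np.array([[c,-s],[s,c]])
    t=wc-Q@mc;return y,t,w-(m@Q.T+t)
E
python3 - <<'E'
from fit import *
import pickle
np.set_printoptions(precision=1,suppress=True)
out=[]
for n,pts,z,m,box in(('fix',[(222,43),(432,80),(404,217),(200,184)],10,[(110,-75),(-110,-75),(-110,75),(110,75)],(190,30,440,230)),
   ('blk',[(285,95),(381,96),(380,149),(284,147)],46,[(45,-25),(-45,-25),(-45,25),(45,25)],(270,85,400,160))):
    im=cv2.imread(f'pics/{n}.png');s=pickle.load(open(n+'.pkl','rb'))
    p=refine(im,pts);w=[onz('wrist',x,z,s) for x in p];y,t,r=fit(m,w);print(n,p.tolist(),'yaw %.4f'%y,t,'\n',r)
    x0,y0,x1,y1=box;k=min(400//(y1-y0),800//(x1-x0));c=cv2.resize(im[y0:y1,x0:x1],None,fx=k,fy=k,interpolation=0)
    for q in p:cv2.circle(c,tuple(int(v) for v in((q[0]+.5-x0)*k,(q[1]+.5-y0)*k)),3,(0,0,255),-1)
    out.append(c)
W=max(c.shape[1] for c in out);out=[cv2.copyMakeBorder(c,0,0,0,W-c.shape[1],0) for c in out]
o=np.vstack(out);f=min(1,600/o.shape[0],800/W);cv2.imwrite('pics/crop.png',cv2.resize(o,None,fx=f,fy=f,interpolation=cv2.INTER_AREA));print(o.shape)
# fence inner edges: screws
E
```

```text
fix [[220.89459228515625, 43.773990631103516], [431.21026611328125, 80.19618225097656], [403.1488342285156, 217.90579223632812], [200.0, 184.0]] yaw -0.1739 [536.4  69.3] 
 [[-0.8  0.6]
 [ 1.3  1.1]
 [ 2.  -1.5]
 [-2.6 -0.2]]
blk [[285.0, 95.0], [381.0, 96.0], [380.0, 149.0], [284.0, 147.0]] yaw -0.0077 [ 433.6 -153.8] 
 [[-1.9  1.2]
 [ 1.6  0.4]
 [ 1.6 -0.6]
 [-1.3 -1. ]]
(775, 650, 3)
```

View pics/crop.png

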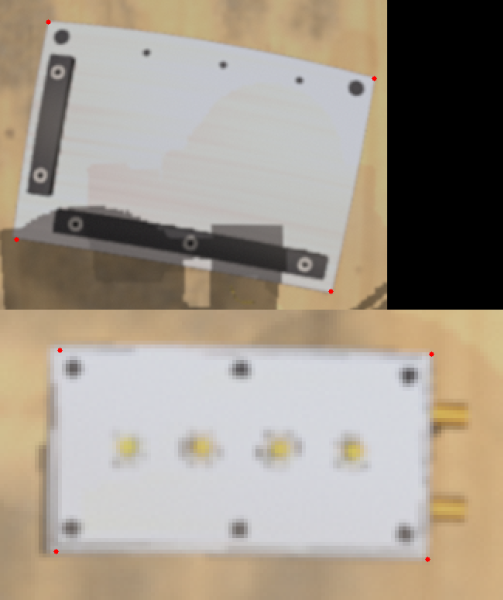

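Corner fits are good (residuals under 3 mm with the known sizes): fixture origin (536,69), yaw -0.174; block (434.5,-154), yaw about -0.01. Now grasp and lift, tip at z=18 so it will clear the fence by about 8 mm.

```bash
python3 - <<'E'
from h import *
np.set_printoptions(precision=3,suppress=True)
q=down(-0.008)
print(bot.solve_ik([434.5,-154,18],q),bot.solve_ik([505,90,28],down(-.174)))
bot.move_ptp([434.5,-154,120],q)
bot.line_to([434.5,-154,18],80);s=bot.read_state();print(s['tcp_pos'],s['contact_force'])
bot.move_gripper(45,40);bot.pause(.3);s=bot.read_state();print(s['width'],s['finger_force'],s['contact_force'],s['tcp_pos'])
bot.line_to([434.5,-154,90],80);bot.pause(.3);s=bot.read_state();print(s['t'],s['width'],s['finger_force'],s['contact_force'],s['tcp_pos'])
for n in('wrist','side'):cv2.imwrite(f'pics/g{n}.png',shot(n)[0])
cv2.imwrite('pics/g.png',cv2.resize(np.hstack([cv2.imread('pics/gwrist.png'),cv2.imread('pics/gside.png')]),(800,300)))
E
```

```text
[ 0.088  0.203 -0.67   0.    -0.698  1.474] [ 0.56   0.264 -0.549  0.    -0.758  0.837]
[ 434.9   -154.      18.443] [0.195 0.173 0.542]
45.02824778282944 0.0 [ 1.117  0.546 -0.039] [ 434.494 -153.996   17.998]
8.175 45.03151967438104 0.0 [ 0.364 -0.039  0.452] [ 434.305 -154.      89.688]
```

View pics/g.png

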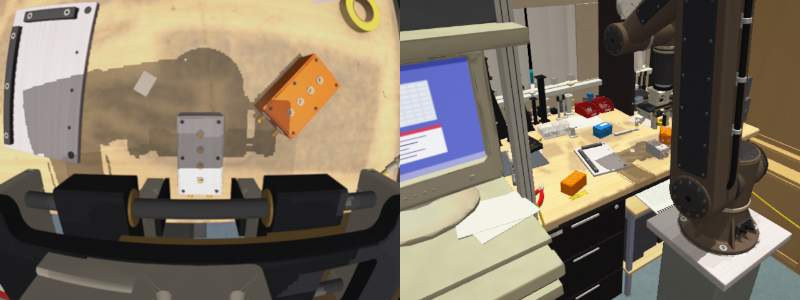

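Width 45.0 with zero force means no grip. I need to find where the block is now: in the left half its top spans about columns 178–224, with the far edge at row 112 (full size about 356..448, 180).

```bash
python3 - <<'E'
from h import *
np.set_printoptions(precision=1,suppress=True)
im,s=shot('wrist')
for z in (0,46,118):print(z,[onz('wrist',p,z,s) for p in[(284,181),(357,181),(284,310),(357,310)]])
print([onz('wrist',p,0,s) for p in[(20,10),(140,5),(125,260)]],s['width'])
c=cv2.resize(im[150:400,180:480],None,fx=2.4,fy=2.4);cv2.imwrite('pics/c2.png',c)
E
```

```text
0 [array([ 478.4, -127. ,    0. ]), array([ 478. , -183.1,    0. ]), array([ 370.2, -123.4,    0. ]), array([ 369.8, -185.3,    0. ])]
46 [array([ 482.9, -131.5,   46. ]), array([ 482.6, -178.5,   46. ]), array([ 392.2, -128.5,   46. ]), array([ 391.8, -180.4,   46. ])]
118 [array([ 489.8, -138.6,  118. ]), array([ 489.6, -171.4,  118. ]), array([ 426.5, -136.5,  118. ]), array([ 426.3, -172.7,  118. ])]
[array([672.4, 143.2,   0. ]), array([636.2,  -5.3,   0. ]), array([414.5,  19.1,   0. ])] 45.24207544154974
```

View pics/c2.png

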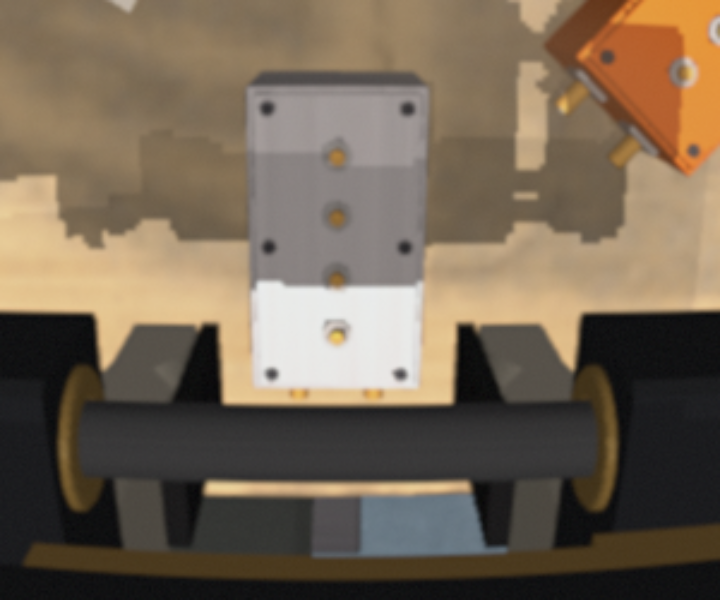

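The block hasn't moved, still at (437,-155) with its top at 46. I'll repeat, watching the closing at the bottom.

```bash
python3 - <<'E'
from h import *
np.set_printoptions(precision=2,suppress=True)
bot.move_gripper(88,40);print(bot.read_state()['width'])
bot.line_to([437,-154.5,18],100);bot.pause(.3)
s=bot.read_state();print(s['t'],s['tcp_pos'],s['width'],s['contact_force'])
for w in(60,40,30):
    bot.move_gripper(w,40);bot.pause(.3);s=bot.read_state();print(s['t'],w,s['width'],s['finger_force'],s['contact_force'],s['tcp_pos'])
a=shot('scene')[0][270:430,230:450];b=shot('wrist')[0][130:400,180:480]
cv2.imwrite('pics/c3.png',np.hstack([cv2.resize(a,(440,320)),cv2.resize(b,(355,320))]))
E
```

```text
87.28249256302742
10.375 [ 437.31 -154.47   18.45] 87.46527049419856 [-0.02 -0.82  1.44]
11.375 60 59.842946599043636 0.0 [-0.68 -0.47 -0.08] [ 437.   -154.5    17.99]
12.275 40 40.26317203103097 0.0 [-0.9   0.1  -0.36] [ 437.02 -154.51   18.01]
13.0417 30 29.909108034768693 0.0 [-0.54 -0.31  0.14] [ 437.02 -154.49   18.  ]
```

View pics/c3.png

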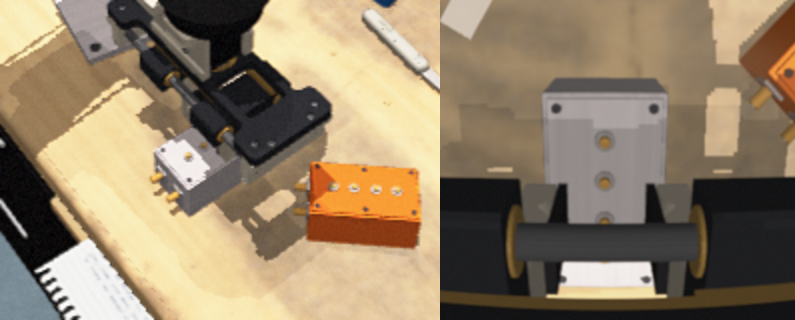

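The picture explains it. In the wrist view the fingers end at row 284 with a gap that puts them about 36 mm *behind* the stated TCP, so at TCP z=18 the real tips were around z≈54, above the block. I'll open and lower further in small, force-guarded steps, closing lightly to test for contact.

```bash
python3 - <<'E'
from h import *
np.set_printoptions(precision=2,suppress=True)
bot.move_gripper(80,40)
for z in(12,7,3,0,-3,-6,-9):
    bot.line_to([437,-154.5,z],30);s=bot.read_state();print(s['t'],s['tcp_pos'],s['contact_force'])
    if np.linalg.norm(s['contact_force'])>6:print('contact');break
else:
    bot.move_gripper(47,15);s=bot.read_state();print(s['t'],s['width'],s['finger_force'],s['contact_force'])
E
```

```text
14.4667 [ 436.68 -154.52   11.67] [ 0.12 -0.68  0.03]
14.7833 [ 436.77 -154.52    6.76] [-0.12 -0.14  0.65]
15.0667 [ 436.79 -154.5     2.79] [ 0.14 -0.6   0.88]
15.3167 [ 436.84 -154.51   -0.17] [ 0.2  -1.07  0.45]
15.5667 [ 436.8  -154.51   -3.19] [-0.13 -0.45  0.32]
15.8167 [ 436.8 -154.5   -6.2] [-0.41  0.58  0.09]
16.0667 [ 436.81 -154.52   -9.2 ] [-0.86  0.34 -0.02]
16.6833 50.03515217832446 14.998520314693451 [-0.8   0.37  0.12]
```

Confirmed: gripped at width 50.0 with 15 N at TCP z=-9, so the real tips lie about 36 mm above the stated TCP. Firm up the grip, lift, carry over the plate 10 mm off the fence, and lower until contact.

```bash
cat >> h.py <<'E'
FT=np.array([536.4,69.3]);FY=-0.174
def F(x,y,z):
    c,s=np.cos(FY),np.sin(FY);return [FT[0]+c*x-s*y,FT[1]+s*x+c*y,z]
def inF(v):
    c,s=np.cos(FY),np.sin(FY);return np.array([c*v[0]+s*v[1],-s*v[0]+c*v[1],v[2]])
def st():
    s=bot.read_state();p=s['tcp_pos'];f=inF(s['contact_force']);print('t%.1f'%s['t'],'F-pos',inF(p-np.r_[FT,0]).round(2),'force',f.round(1),'w%.1f ff%.1f'%(s['width'],s['finger_force']));return s,f
E
python3 - <<'E'
from h import *
bot.move_gripper(45,45);st()
bot.line_to([437,-154.5,60],100);bot.pause(.3);s,f0=st()
q=down(FY)
bot.line_to(F(-30,14,60),150,q);st()
bot.line_to(F(-30,14,8),80);bot.pause(.3);s,f0=st()
for z in np.arange(6,-6,-.7):
    bot.line_to(F(-30,14,z),10);s,f=st()
    if f[2]-f0[2]>4:break
im=shot('wrist')[0];b=shot('scene')[0][180:330,220:420]
cv2.imwrite('pics/p1.png',np.hstack([cv2.resize(im,(440,330)),cv2.resize(b,(360,330))]))
E
```

```text
t16.9 F-pos [ -59.09 -237.61   -8.94] force [0.1 0.1 1. ] w49.6 ff45.0
t18.0 F-pos [ -59.45 -237.69   59.54] force [ 0.7  0.2 -3.3] w49.4 ff45.0
t19.9 F-pos [-30.16  13.39  59.98] force [-0.1  0.5 -3.3] w49.3 ff45.0
t21.0 F-pos [-29.82  14.2    8.41] force [ 0.7  0.3 -2.6] w49.6 ff45.0
t21.3 F-pos [-30.07  13.95   5.89] force [-0.3  0.1 -2.7] w49.3 ff45.0
t21.6 F-pos [-30.04  13.97   5.22] force [ 0.6  0.1 -3.1] w50.0 ff45.0
t21.8 F-pos [-30.04  13.97   4.53] force [ 0.7  0.  -3.6] w49.6 ff45.0
t22.1 F-pos [-30.05  13.97   3.84] force [ 0.6  0.5 -3. ] w49.3 ff45.0
t22.3 F-pos [-30.    13.99   3.17] force [ 0.6  0.3 -2.9] w49.3 ff45.0
t22.6 F-pos [-30.    13.99   2.47] force [ 0.1 -0.2 -3.3] w49.7 ff45.0
t22.8 F-pos [-30.03  13.97   1.77] force [-0.1  0.8 -2.5] w49.2 ff45.0
t23.1 F-pos [-30.    13.98   1.08] force [ 1.1  0.2 -3.3] w49.5 ff45.0
t23.3 F-pos [-29.8   14.06   1.06] force [-2.2 -0.6  5.6] w49.4 ff45.0
```

View pics/p1.png

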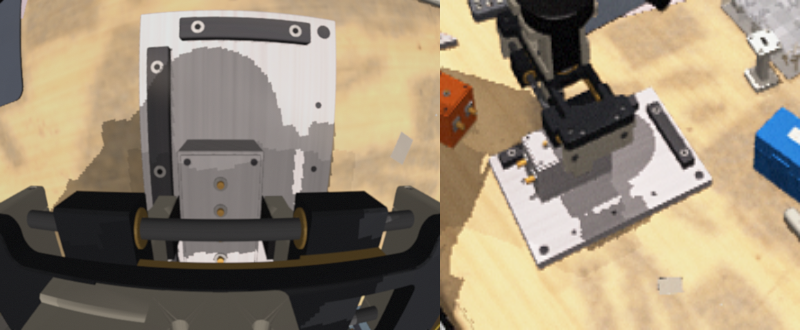

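The block touches the plate at TCP z=1.06, as predicted (-9+10), parallel to the fence with a visible gap. Now press onto the fence.

```bash
python3 - <<'E'
from h import *
z=0.6
bot.line_to(F(-30,19,z),20);s,f0=st()
for y in np.arange(20,34,.7):
    bot.line_to(F(-30,y,z),8);s,f=st()
    if f[1]<-12:break
bot.pause(.3);st();print('cmd y',y)
E
```

```text
t23.8 F-pos [-29.5   19.56   1.04] force [-1.  -0.6  4.1] w49.6 ff45.0
t24.1 F-pos [-29.51  20.32   1.06] force [-0.6 -2.2  6.4] w49.6 ff45.0
t24.4 F-pos [-29.52  20.98   1.07] force [-0.2 -2.   6.4] w49.3 ff45.0
t24.6 F-pos [-29.55  21.6    1.02] force [-0.2 -1.8  5.6] w49.3 ff45.0
t24.9 F-pos [-29.54  22.28   1.04] force [-0.6 -2.2  6.4] w49.6 ff45.0
t25.1 F-pos [-29.55  22.95   1.02] force [-0.4 -1.6  5.4] w49.8 ff45.0
t25.4 F-pos [-29.56  23.69   1.03] force [ 0.3 -2.5  6. ] w50.0 ff45.0
t25.6 F-pos [-29.57  24.35   1.03] force [-0.  -2.2  5.7] w49.6 ff45.0
t25.9 F-pos [-29.56  25.06   1.05] force [-0.4 -2.8  5.2] w49.9 ff45.0
t26.1 F-pos [-29.61  25.4    1.05] force [ 0.7 -4.2  6.7] w49.8 ff45.0
t26.4 F-pos [-29.69  25.45   1.04] force [ 1.5 -6.5  7.3] w49.5 ff45.0
t26.6 F-pos [-29.71  25.53   1.08] force [  3.  -10.3   8.8] w49.6 ff45.0
t26.9 F-pos [-29.77  25.55   1.08] force [  4.6 -13.2   9.4] w49.6 ff45.0
t27.2 F-pos [-29.79  25.53   1.08] force [  3.1 -12.5   8.8] w49.5 ff45.0
cmd y 27.699999999999992
```

Fence contact at y_f=25.5 (expected 25), pressing 12 N. Slide along, regulating the side push, with a short stop about 22 mm before the end; then push into the stop.

```bash
python3 - <<'E'
from h import *
z=.6;y=27.7;x=-30.;paused=False
while x<48:
    x+=4 if x<34 else 1
    bot.line_to(F(x,y,z),25);s,f=st()
    y+=np.clip((f[1]+11)*.08,-.5,.5)   # f[1] is negative while pressing
    if f[2]>12:z+=.2
    if f[2]<0:z-=.2
    if not paused and x>=16:bot.pause(.4);st();paused=True
    if f[0]<-16:break
bot.pause(.4);st();print('cmd',x,y,z)
E
```

```text
t27.5 F-pos [-27.31  25.4    1.05] force [-4.4 -9.4 15.4] w49.7 ff45.0
t27.8 F-pos [-23.81  25.4    1.07] force [-7.2 -8.8 14.6] w49.5 ff45.0
t28.1 F-pos [-20.03  25.4    1.11] force [-6.1 -9.7 14.5] w49.5 ff45.0
t28.4 F-pos [-16.19  25.34   1.1 ] force [-5.  -9.4 12.6] w49.6 ff45.0
t28.7 F-pos [-12.34  25.35   1.13] force [-6.1 -8.6 10.5] w49.7 ff45.0
t29.0 F-pos [-8.52 25.3   1.12] force [-6.1 -9.3 12.1] w49.5 ff45.0
t29.3 F-pos [-4.66 25.29  1.15] force [-5.8 -9.6 11. ] w49.9 ff45.0
t29.6 F-pos [-0.76 25.25  1.13] force [ -6.3 -10.1  10.5] w49.5 ff45.0
t29.9 F-pos [ 3.17 25.23  1.14] force [ -6.8 -11.2  10.9] w49.7 ff45.0
t30.2 F-pos [ 7.19 25.21  1.14] force [ -5.7 -11.9  10.4] w49.7 ff45.0
t30.6 F-pos [11.23 25.21  1.16] force [ -6.5 -10.8  10.3] w49.9 ff45.0
t30.9 F-pos [15.14 25.14  1.11] force [ -5.6 -11.6  11. ] w49.6 ff45.0
t31.3 F-pos [15.21 25.18  1.16] force [ -5.4 -12.4   9.8] w49.8 ff45.0
t31.6 F-pos [19.21 25.17  1.15] force [ -6.6 -10.6   9.9] w49.2 ff45.0
t31.9 F-pos [23.19 25.15  1.16] force [ -6.2 -11.4  10.3] w49.6 ff45.0
t32.2 F-pos [27.22 25.1   1.16] force [ -
[... 512 characters left out ...]
] w49.6 ff45.0
t34.2 F-pos [37.98 25.03  1.16] force [ -7.1 -10.6  10.8] w49.7 ff45.0
t34.5 F-pos [38.95 25.04  1.15] force [ -7.  -10.5  10.8] w49.5 ff45.0
t34.7 F-pos [39.89 25.    1.18] force [ -7.6 -11.2  11.7] w49.5 ff45.0
t35.0 F-pos [40.91 25.    1.16] force [ -7.2 -11.1  10.3] w49.7 ff45.0
t35.2 F-pos [41.92 25.02  1.17] force [ -7.1 -10.7  11.2] w49.4 ff45.0
t35.5 F-pos [42.78 25.    1.17] force [ -7.4 -10.8  11.7] w49.6 ff45.0
t35.7 F-pos [42.82 24.96  1.19] force [-11.9 -10.1  14.3] w49.7 ff45.0
t36.0 F-pos [42.79 24.96  1.21] force [-16.3  -8.8  16.6] w49.6 ff45.0
t36.4 F-pos [42.81 24.96  1.21] force [-15.9  -8.1  16.8] w49.4 ff45.0
cmd 48.0 28.781415653318973 1.9999999999999998
```

```bash
python3 - <<'E'
from h import *
bot.line_to(F(48,30,1.8),10);bot.pause(.3);s,f=st()
print(s['moment'])
im=shot('wrist')[0];b=shot('scene')[0][190:300,270:390]
cv2.imwrite('pics/end.png',np.hstack([cv2.resize(im[60:330,160:480],(480,405)),cv2.resize(b,(315,405))]))
E
```

```text
t37.0 F-pos [42.77 25.01  1.25] force [-14.5 -13.5  17.9] w49.6 ff45.0
[-4.1824261   5.87907106 -0.14407634]
```

View pics/end.png

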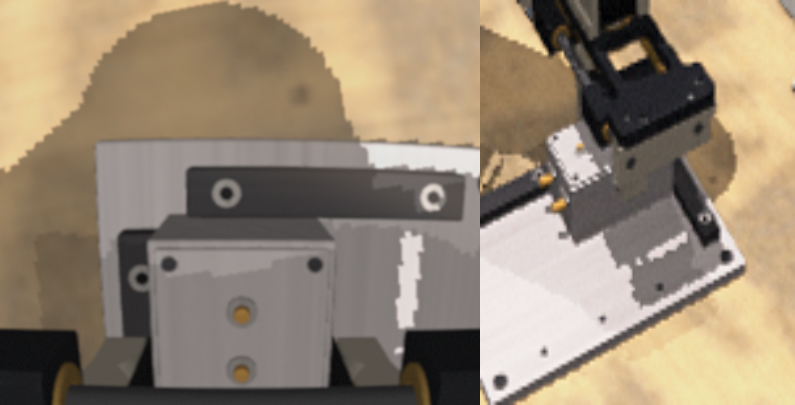

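The block sits square in the corner: its far edge (row 218) is at the end stop and its left side (col 150) at the fence. Forces are -14.5 N (end), -13.5 N (side), and steady, with the grip at 45 N. Handing in.

```bash
python3 -c "
from h import *
st();print(bot.close_job())"
```

```text
t37.1 F-pos [42.75 25.02  1.26] force [-14.6 -13.7  18.2] w49.7 ff45.0
the job is handed in; nothing more can be done
None
```

I handed the job in at about 37 s with the block still gripped at 45 N, flat on the plate and pressed into the corner (wrist forces about 14 N towards each bar); no verdict came back, and I made no deliberate contact with the other items but did not re-measure them.

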